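# Blow-dry a row of rinsed sample jars

### The job

Slide the row of four open jars along the dryer's plate as one straight row, none lifted or tipped and the row kept together, until the first is against the stop plate and every jar stands under its nozzle. Then push the nozzle bar all the way down so that the nozzles dip into the jars, and only then turn the gas valve's lever fully open. Leave the lids, bottles and other things where they are.

Things in the scene. Friction and masses are not known exactly. Their poses are not given: they have to be found in the camera images.
- dryer: the fixed jar dryer: aluminium plate 195 mm deep, 475 mm long, top 20 mm above the bench; position and yaw vary. Origin on the bench, z up; local y runs along the plate, local x across it (+x away from the robot). The row belongs on local x = 0 and is pushed toward local -y. Two 12 mm posts behind the row (x = 58 mm, y = -81 and +16 mm), 184 mm tall with their cross-head, carry the nozzle bar.
- stop_face (a point): centre of the face of the steel stop plate that ends the row's track, on the plate's top: dryer local (0, -130, 20) mm. The stop plate is 30 mm tall, 75 mm wide, 6 mm thick. Nothing guides the row at its sides. Sliding the whole row takes under 6 N.
- manifold (a joint): height of the nozzle bar over the row, a friction slide that stays where it is left: 0 = fully raised, grows downward to 0.040 m = fully down on its stop; starts between 0 and 0.006. About 5 N of push on its knob moves it. The bar is 24 mm wide, 172 mm long (it ends 13 mm beyond the outer nozzles) and 20 mm thick; its underside is 45 mm above the nozzle tips, so 139 mm above the bench when raised.
- knob_top (a point): top centre of the black mushroom knob in the middle of the nozzle bar's top: head 38 mm across, 18 mm tall, on a 14 mm stem; 191 mm above the bench with the bar raised. It moves with the bar.
- nozzle1 (a point): tip (lowest point) of nozzle 1, a vertical steel tube 6 mm across under the bar; nozzle 1 is the nearest to the stop plate, then 2, 3, 4 at 48.5 mm spacing. Tips are 94 mm above the bench with the bar raised, 12 mm above the jars' rims; with the bar down they reach 28 mm into the mouths.
- nozzle2 (a point): tip (lowest point) of nozzle 2, a vertical steel tube 6 mm across under the bar; nozzle 1 is the nearest to the stop plate, then 2, 3, 4 at 48.5 mm spacing. Tips are 94 mm above the bench with the bar raised, 12 mm above the jars' rims; with the bar down they reach 28 mm into the mouths.
- nozzle3 (a point): tip (lowest point) of nozzle 3, a vertical steel tube 6 mm across under the bar; nozzle 1 is the nearest to the stop plate, then 2, 3, 4 at 48.5 mm spacing. Tips are 94 mm above the bench with the bar raised, 12 mm above the jars' rims; with the bar down they reach 28 mm into the mouths.
- nozzle4 (a point): tip (lowest point) of nozzle 4, a vertical steel tube 6 mm across under the bar; nozzle 1 is the nearest to the stop plate, then 2, 3, 4 at 48.5 mm spacing. Tips are 94 mm above the bench with the bar raised, 12 mm above the jars' rims; with the bar down they reach 28 mm into the mouths.
- jar1: one of four identical open square jars of amber glass, 48 x 48 mm with 7 mm bevelled corners, 62 mm tall, round mouth 36 mm across inside, about 90 g (mass and friction vary); origin at the centre of its underside, z up. It heads the row, nearest to the stop plate, 55 to 125 mm away from it at the start. The four start in a slightly uneven row along local y, 0.5 to 3 mm apart.
- jar2: one of four identical open square jars of amber glass, 48 x 48 mm with 7 mm bevelled corners, 62 mm tall, round mouth 36 mm across inside, about 90 g (mass and friction vary); origin at the centre of its underside, z up. Number 2 counted from the stop plate. The four start in a slightly uneven row along local y, 0.5 to 3 mm apart.
- jar3: one of four identical open square jars of amber glass, 48 x 48 mm with 7 mm bevelled corners, 62 mm tall, round mouth 36 mm across inside, about 90 g (mass and friction vary); origin at the centre of its underside, z up. Number 3 counted from the stop plate. The four start in a slightly uneven row along local y, 0.5 to 3 mm apart.
- jar4: one of four identical open square jars of amber glass, 48 x 48 mm with 7 mm bevelled corners, 62 mm tall, round mouth 36 mm across inside, about 90 g (mass and friction vary); origin at the centre of its underside, z up. It ends the row, farthest from the stop plate. The four start in a slightly uneven row along local y, 0.5 to 3 mm apart.
- valve (a joint): angle of the gas valve's lever about its upright stem: 0 = shut, lever across the pipe, pointing along the dryer's -x; pi/2 = fully open, lever in line with the pipe, pointing along the dryer's -y (it turns anticlockwise seen from above). It turns at about 2 N pushed at the grip, and stays where it is left.
- lever_grip (a point): middle of the lever's black plastic grip: 50 mm long, 14 mm wide, 10 mm thick, 65 mm from the stem, at 81 mm above the bench, free below. It moves with the lever.
- lid1: bystander: white screw lid, 45 mm across, 14 mm tall, lying on the front strip of the plate; origin under its centre
- lid2: bystander: another such lid on the front strip of the plate
- capped_jar: bystander: a fifth such jar with its white lid on, 64 mm tall, on the bench beyond the plate's valve end; not part of the row
- amber_bottle: bystander: round amber bottle, 68 mm across, 150 mm tall, behind the dryer
- clear_bottle: bystander: round clear bottle, 60 mm across, 125 mm tall, behind the dryer
- beaker: bystander: glass beaker, 70 mm across, 85 mm tall, behind the dryer
- stopper: bystander: blue stopper, 34 mm across, 24 mm tall, on the bench beside the capped jar
Things that resemble listed ones, but are neither listed nor needed, are in the scene too. Leave any black, blue or purple look-alike of the jar3 alone.

How it is judged:
By the outcome, as a careful person would: the job done as asked, in the order asked, and still so for the second after the job is handed in, with the robot touching nothing.
It also fails if it takes over 64 s, if anything falls off the work surface, if the arm or the gripper's body presses on something with over 40 N, if the wrist force passes 120 N, or if a joint passes its speed limit or range.

### The arm

A 6-joint arm with a two-finger parallel gripper is mounted at the origin on the work surface. World frame = base frame: x ahead of the robot, y to its left, z up, the work surface at z = 0. Lengths are in m, angles in rad, forces in N, time in s.
With the tool pointing down it reaches from about 0.35 to 1 m from the base axis. Payload 7.1 kg.
Tool frame: the origin (TCP) lies between the finger pads; the fingertips stand 22 mm ahead of it and the grasp point (between the pads) lies 3 mm ahead of it; z points along the fingers, y is the line along which they close (so a half turn about z gives the same grasp; the last joint's range is limited). The gripper opens to 85 mm and grips with 20 to 120 N. Pads are 22 mm wide; open, the fingers measure 114 mm over their backs; the gripper's body (76 mm by 85 mm) begins 54 mm behind the grasp point. The pads swing forward as they close: fully open they stand 13 mm farther back than shut.
Start: joints at [-0.019, 0.423, 1.63, -0, 1.089, -0.019], TCP at [0.625, 0, 0.253] pointing down, gripper open.
Joint ranges: [-3, 3], [-0.9, 2.11], [0.09, 2.58], [-1.31, 4.45], [0.11, 2.69], [-2.54, 2.54]. Speed limits (rad/s): [2.39, 2.39, 3.01, 3.14, 3.14, 3.14].

### API

Orientations are given as a rotation vector (axis times angle).
In Python, from rig import manip gives the robot as it stands. The module is installed in compiled form; this text tells all that it offers. Calls block until the motion is done:
- manip.move_to(position, orientation): joint-space move of the TCP to a pose.
- manip.servo_line(position, orientation=None, rate=0.15): straight line of the TCP; orientation=None keeps the orientation; rate is the mean speed in m/s.
- manip.set_joints(angles): joint-space move.
- manip.command_gripper(opening, f_grip=None): finger opening in m; f_grip is the grip in N (None keeps the last); returns when the fingers have stopped.
- manip.hold(seconds).
- manip.solve_ik(position, orientation): joint angles nearest the present ones, or None.
- manip.camera(name): name is "scene" or "side" or "wrist"; returns a dict with "image" (480x640x3 uint8, red, green, blue), "fx", "fy", "cx", "cy" (pixels), "cam_to_world" (4x4, takes a point from camera to world coordinates); the wrist camera has in their place "mount" (4x4, takes a point from camera to tool coordinates, whose origin is the TCP and whose axes are the flange's). Camera axes: x right, y down, z forward; pixel columns grow to the right and rows downward; lengths in m; the calibration is good to about 2 mm. A picture is of the moment at which its call begins: read the wrist's pose just before it. There is no depth.
A pose or a line that the arm cannot do raises manip.IKError and nothing moves.
- manip.sign_off(): hands the job in; it is judged then, once.
Readings, each from a call of its own:
- manip.get_time(): time.
- manip.get_joint_positions(): joint angles.
- manip.get_joint_vel(): joint speeds.
- manip.get_tau(): joint torques, N m.
- manip.get_position(): TCP position.
- manip.get_ee_rot(): TCP orientation.
- manip.get_contact_force(): force on the tool from outside, world axes, zero at the start.
- manip.get_torque(): the same for the moment, N m.
- manip.get_width(): finger opening in m.
- manip.get_grip_force(): force on a finger pad.
Only numpy, scipy, OpenCV 4.12 (cv2) and the standard library are available. Lean on these libraries where they do the work, as an engineer would, in place of code of your own. Each camera call takes 0.05 s, during which the arm holds its last target. There are 200 camera calls.

## Working session

There is one attempt and no reset: what is moved stays moved. The work goes in short steps, each a Python script; the robot and the scene stay as the last script left them, time stands still between calls to the robot, and variables do not carry over. Pictures are saved under pics/ and viewed, at most 10 in all, crops included, and the job is handed in when it is done.

```bash
mkdir -p pics
python3 - <<'E'
from rig import manip
import cv2,numpy as np
for n in ["scene","side"]:
    c=manip.camera(n); cv2.imwrite(f"pics/{n}0.png",c["image"][:,:,::-1])
    print(n,c["fx"],c["cx"],c["cy"],np.round(c["cam_to_world"],3).tolist())
print(manip.get_position(),manip.get_ee_rot())
c=manip.camera("wrist");cv2.imwrite("pics/wrist0.png",c["image"][:,:,::-1]);print(c["fx"],c["mount"].tolist())
E
```

```text
scene 435.2615726816194 322.2942757962391 244.706484324659 [[0.439, 0.593, -0.675, 1.169], [0.898, -0.288, 0.331, -0.312], [0.002, -0.752, -0.66, 0.786], [0.0, 0.0, 0.0, 1.0]]
side 441.1000725968552 310.3484988978873 236.8789187001255 [[0.776, -0.402, 0.486, 0.139], [-0.631, -0.498, 0.595, -0.528], [0.003, -0.768, -0.64, 0.691], [0.0, 0.0, 0.0, 1.0]]
[6.24554108e-01 3.35441567e-05 2.52636316e-01] [-2.22078273e+00 -2.22071830e+00  1.43295287e-03]
386.16023554252854 [[0.0014089264273540547, -0.9498955327754801, -0.31256438015152554, 0.08013863082924716], [0.9999989018591151, 0.0014819803856612206, 3.8338730513266926e-06, 0.0006625454342330528], [0.00045957250175630865, -0.3125640423134458, 0.9498965776576903, -0.12086575073886019], [0.0, 0.0, 0.0, 1.0]]
```

View pics/scene0.png

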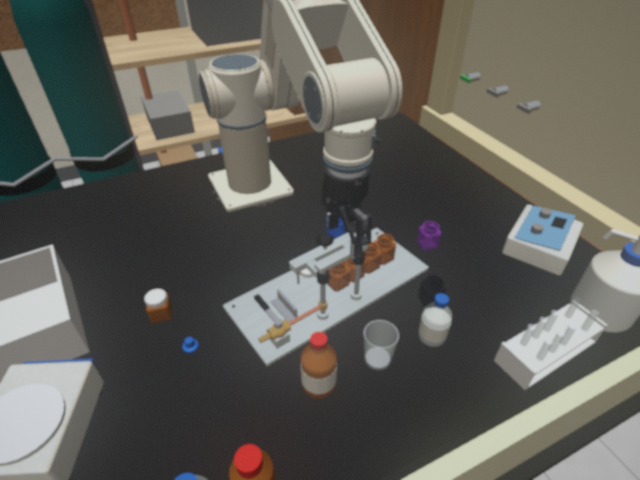

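View pics/side0.png

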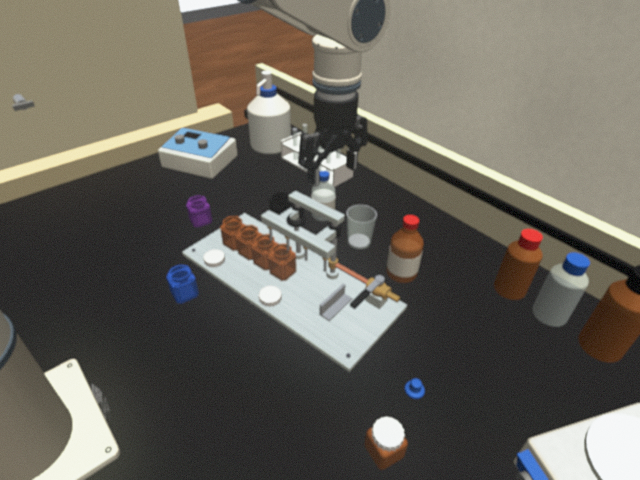

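The side view shows everything unobstructed: the plate's corners are near (183,253), (350,370), (405,305) and (247,215), the jars at (232..282, 230..260), the stop at (335,300), and the valve lever at (368,292). I'll zoom in to refine these.

Run:
```python
import cv2
im=cv2.imread("pics/side0.png")[200:380,175:415]
cv2.imwrite("pics/sidecrop.png",cv2.resize(im,None,fx=3.33333,fy=3.33333,interpolation=cv2.INTER_CUBIC))
```

```text
(no output)
```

View pics/sidecrop.png

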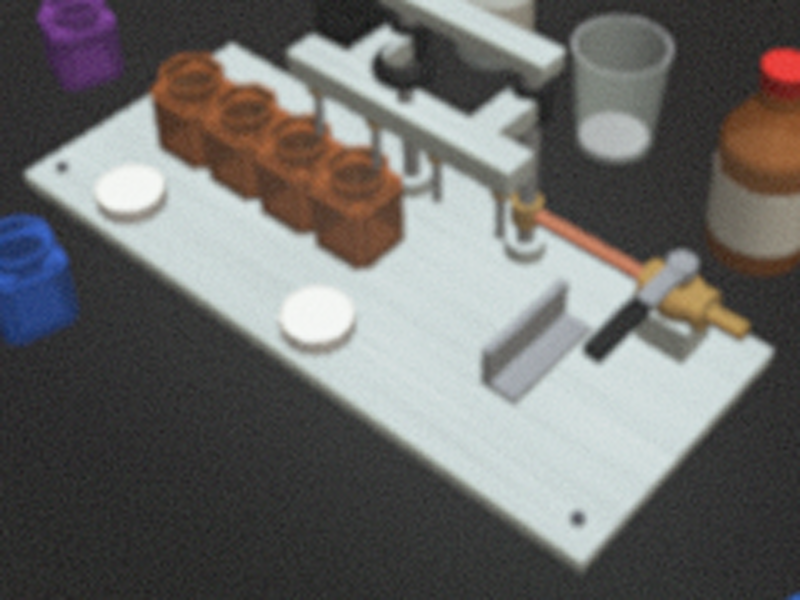

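View pics/wrist0.png

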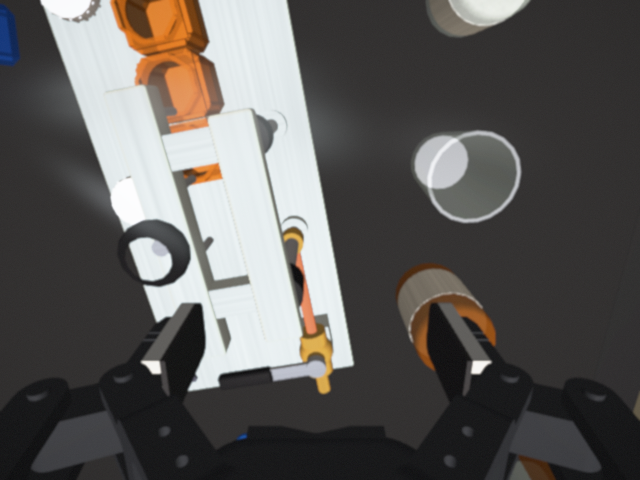

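```bash
cat > h.py <<'E'
from rig import manip
import cv2,numpy as np
from scipy.optimize import least_squares
from scipy.spatial.transform import Rotation as R
def ray(c,px,T=None):
    T=c["cam_to_world"] if T is None else T
    d=T[:3,:3]@np.array([(px[0]-c["cx"])/c["fx"],(px[1]-c["cy"])/c["fy"],1]); return T[:3,3],d
def onz(c,px,z,T=None):
    o,d=ray(c,px,T); return (o+d*(z-o[2])/d[2])[:2]
def proj(c,P,T=None):
    T=c["cam_to_world"] if T is None else T
    p=(np.asarray(P)-T[:3,3])@T[:3,:3]
    return np.c_[c["fx"]*p[:,0]/p[:,2]+c["cx"],c["fy"]*p[:,1]/p[:,2]+c["cy"]]
def wristT(c):
    T=np.eye(4);T[:3,:3]=R.from_rotvec(manip.get_ee_rot()).as_matrix();T[:3,3]=manip.get_position()
    return T@c["mount"]
E
python3 - <<'E'
from h import *
c=manip.camera("side");w=manip.camera("wrist");W=wristT(w)
f=lambda u,v:(u/3.33333+175-.35,v/3.33333+200-.35)
cor=[((25,172),-1,1),((582,562),-1,-1),((773,352),1,-1),((230,42),1,1)]
noz=[(500,238),(436,200),(376,165),(320,135)]
def loc2w(p,L):
    L=np.array(L,float);cs,s=np.cos(p[2]),np.sin(p[2])
    return np.c_[p[0]+cs*L[:,0]-s*L[:,1],p[1]+s*L[:,0]+cs*L[:,1],L[:,2]]
def model(p):
    L=[(p[3]+.0975*a,p[4]+.2375*b,.02) for _,a,b in cor]
    L+=[(0,-.10525+.0485*k,.094-p[5]) for k in range(4)]
    L+=[(-.0375,-.13,.05),(.0375,-.13,.05)]
    return loc2w(p,L)
obs=np.array([f(*q[0]) for q in cor]+[f(*n) for n in noz]+[f(485,352),f(565,284)])
wc=np.array([(353,363),])  # wrist: back -y corner
res=lambda p:np.r_[(proj(c,model(p))-obs).ravel(),(p[5]-.003)*300]
s=least_squares(res,[.6,0,0,0,0,.003],loss="soft_l1");p=s.x
print(np.round(p,4));print(np.round(res(p)[:-1].reshape(-1,2),1).tolist())
print("wrist C pred",proj(w,model(p)[2:3],W))
np.save("p.npy",p)
def tol(xy):
    cs,sn=np.cos(p[2]),np.sin(p[2]);d=np.array(xy)-p[:2];return np.round([cs*d[0]+sn*d[1],-sn*d[0]+cs*d[1]],4)
for n,q,z in [("j4",(193,78),.082),("j3",(247,110),.082),("j2",(302,143),.082),("j1",(358,177),.082),("lid",(131,187),.034),("lid",(318,314),.034),("grip",(618,330),.086),("stem",(683,260),.088),("knob",(400,60),.185)]:
    xy=onz(c,f(*q),z);print(n,np.round(xy,4),tol(xy))
print("wrist knob",tol(onz(w,(153,252),.188,W)),"grip",tol(onz(w,(245,377),.086,W)),"stem",tol(onz(w,(317,369),.088,W)),"j4",tol(onz(w,(150,15),.082,W)))
E
```

```text
[ 0.5266  0.0302  0.1817 -0.0011 -0.0056 -0.0026]
[[-0.5, -0.2], [-0.4, 0.5], [0.4, -0.7], [0.9, 0.1], [-0.4, 0.3], [-0.3, 0.5], [-0.3, 0.5], [-0.5, -0.6], [1.2, -0.1], [0.8, -1.1]]
wrist C pred [[352.31647215 365.18716535]]
j4 [0.4964 0.1843] [-0.0019  0.157 ]
j3 [0.506  0.1329] [-0.0017  0.1047]
j2 [0.515  0.0829] [-0.0019  0.054 ]
j1 [0.5235 0.0344] [-0.0023  0.0047]
lid [0.4309 0.1652] [-0.0697  0.1501]
lid [ 0.4617 -0.0061] [-0.0704 -0.0239]
grip [ 0.5576 -0.1609] [-0.0041 -0.1936]
stem [ 0.6231 -0.1468] [ 0.0629 -0.1915]
knob [0.5358 0.0043] [ 0.0044 -0.0271]
wrist knob [ 0.0103 -0.0256] grip [ 0.0016 -0.1872] stem [ 0.067  -0.1888] j4 [0.0064 0.1066]
```

```bash
cat >> h.py <<'E'
p=np.load("p.npy")
Rz=R.from_euler("z",p[2]).as_matrix()
def toW(l): return Rz@np.array(l,float)+[p[0],p[1],0]
def toL(w): return Rz.T@(np.array(w,float)-[p[0],p[1],0])
def ori(t,s=1):   # tool z leans to local -y by t; tool y = s*local x
    z=np.array([0,-np.sin(t),-np.cos(t)]);y=np.array([s,0,0.]);x=np.cross(y,z)
    return R.from_matrix(Rz@np.c_[x,y,z])
def tcp_for(tip,o,a=.022): return toW(tip)-a*o.as_matrix()[:,2]
E
python3 - <<'E'
from h import *
c=manip.camera("side")
f=lambda u,v:(u/3.33333+175-.35,v/3.33333+200-.35)
for n,q,z in [("purple",(75,10),.062),("blue",(20,235),.062)]: print(n,np.round(toL([*onz(c,f(*q),z),0]),3))
for t in (25,35,45):
  for s in (1,-1):
    o=ori(np.radians(t),s)
    print(t,s,[None if (q:=manip.solve_ik(tcp_for(x,o),o.as_rotvec())) is None else np.round(q,2).tolist() for x in [(-.002,.215,.15),(-.002,.215,.045),(-.002,.06,.045)]])
for s in (1,-1):
    o=ori(0,s); print(s,[None if (q:=manip.solve_ik(tcp_for(x,o),o.as_rotvec())) is None else np.round(q,2).tolist() for x in [(0,-.0325,.15),(0,-.165,.07),(.05,-.255,.07)]])
E
```

```text
purple [0.012 0.305 0.   ]
blue [-0.16   0.141  0.   ]
25 1 [[0.65, 0.52, 1.78, -0.44, 1.1, 0.72], [0.65, 0.68, 1.8, -0.49, 0.93, 0.82], [0.39, 0.64, 1.93, -0.63, 0.78, 0.7]]
25 -1 [[0.65, 0.52, 1.78, -0.44, 1.1, -2.42], [0.65, 0.68, 1.8, -0.49, 0.93, -2.32], [0.39, 0.64, 1.93, -0.63, 0.78, -2.44]]
35 1 [[0.72, 0.58, 1.74, -0.55, 1.22, 0.83], [0.72, 0.75, 1.75, -0.6, 1.07, 0.94], [0.47, 0.69, 1.9, -0.77, 0.91, 0.88]]
35 -1 [[0.72, 0.58, 1.74, -0.55, 1.22, -2.31], [0.72, 0.75, 1.75, -0.6, 1.07, -2.2], [0.47, 0.69, 1.9, -0.77, 0.91, -2.26]]
45 1 [[0.77, 0.66, 1.69, -0.65, 1.35, 0.92], [0.77, 0.82, 1.69, -0.68, 1.22, 1.02], [0.54, 0.77, 1.86, -0.87, 1.05, 1.01]]
45 -1 [[0.77, 0.66, 1.69, -0.65, 1.35, -2.22], [0.77, 0.82, 1.69, -0.68, 1.22, -2.12], [0.54, 0.77, 1.86, -0.87, 1.05, -2.13]]
1 [[-0.03, 0.4, 1.89, -0.0, 0.85, -0.21], [-0.25, 0.58, 1.84, -0.0, 0.73, -0.44], [-0.35, 0.67, 1.64, -0.0, 0.83, -0.53]]
-1 [None, None, None]
```

Run:
```python
from h import *
o=ori(np.radians(32))
manip.command_gripper(.015,20)
manip.move_to(tcp_for((-.002,.215,.22),o),o.as_rotvec())
manip.servo_line(tcp_for((-.002,.215,.10),o),o.as_rotvec(),rate=.12)
w=manip.camera("wrist");T=wristT(w);im=w["image"][:,:,::-1].copy()
cv2.imwrite("pics/wrist1.png",im)
np.savez("w1.npz",T=T)
print(manip.get_time(),manip.get_width(),toL(manip.get_position()),manip.get_contact_force())
print(proj(w,np.array([toW((0,-.10525+.0485*k,.094)) for k in range(4)]),T).round(), proj(w,np.array([toW((s*.0975+p[3],.2375+p[4],.02)) for s in (-1,1)]),T).round())
```

```text
3.275 0.014982994737475351 [-0.00147549  0.226941    0.11945225] [ 0.52868148 -0.11035446  0.68706869]
[[316. 447.]
 [316. 437.]
 [316. 424.]
 [316. 408.]] [[126. 150.]
 [503. 150.]]
```

View pics/wrist1.png

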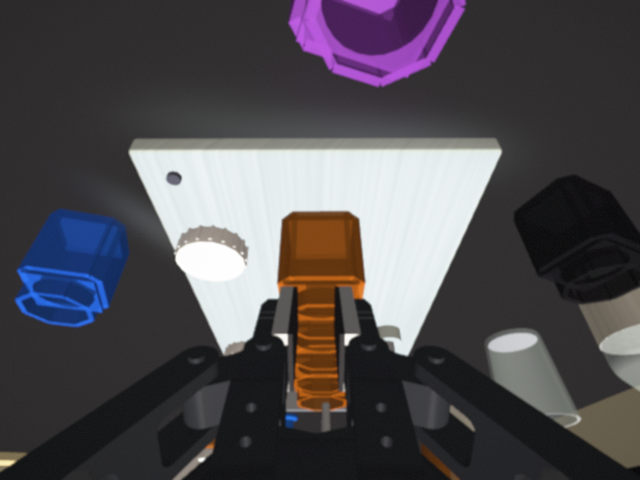

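The plate's near edge runs (132,150)–(499,150), which matches the prediction. The jar4 back face is at x≈286–358, about 2 mm right of the finger midline. The lid, purple and blue jars are all clear. I'll zoom in on the row and nozzle area before pushing.

Run:
```python
import cv2
im=cv2.imread("pics/wrist1.png")[200:440,240:400]
cv2.imwrite("pics/w1crop.png",cv2.resize(im,None,fx=2.5,fy=2.5,interpolation=cv2.INTER_CUBIC))
```

```text
(no output)
```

View pics/w1crop.png

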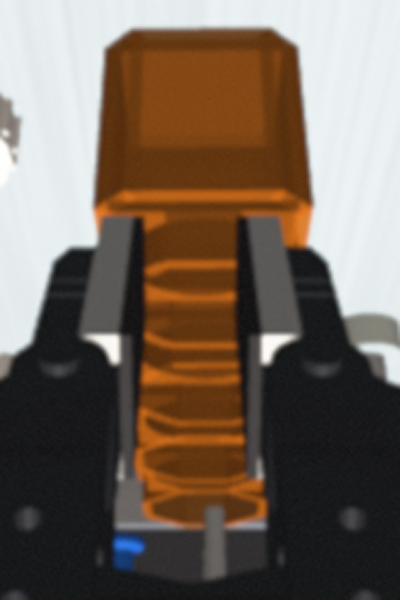

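Run:
```python
from h import *
w=manip.camera("wrist");T=wristT(w)
def xat(u,y,z): # local x where pixel column u meets given local y,z
    g=np.linspace(-.05,.05,2001);P=np.array([toW((a,y,z)) for a in g]);uv=proj(w,P,T)[:,0];return round(1000*np.interp(u,uv,g),1)
g=lambda u:240+u/2.5
print("noz4",xat(g(214),.0403,.092),"plate",xat(132,.232,.02),xat(499,.232,.02))
for n,u,y,z in [("j4 base",(107+298)/2,.181,.02),("j4 rim front",(95+313)/2,.181,.075),("j1 far rim",(143+265)/2,-.013,.082),("j3/2 rim",(145+238)/2,.1,.082)]: print(n,xat(g(u),y,z))
print(w["cx"],toL(onz(w,(321,212),.02,T).tolist()+[0]))
```

```text
noz4 7.3 plate -50.0 50.0
j4 base 2.7
j4 rim front 2.5
j1 far rim 5.0
j3/2 rim 0.1
315.71928048171003 [0.00266584 0.18428543 0.        ]
```

```bash
cat >> h.py <<'E'
def F(): return Rz.T@np.array(manip.get_contact_force())
E
python3 - <<'E'
from h import *
o=ori(np.radians(32)); X=.001
go=lambda y,z,r:manip.servo_line(tcp_for((X,y,z),o),o.as_rotvec(),rate=r)
manip.servo_line(tcp_for((X,.215,.036),o),o.as_rotvec(),rate=.06)
f0=F();print(f0.round(2))
for y in np.arange(.205,.184,-.003): 
    go(y,.036,.03); print(round(y,3),(F()-f0).round(2),manip.get_time())
w=manip.camera("wrist");cv2.imwrite("pics/wrist2.png",w["image"][60:,:,::-1])
E
```

```text
[-0.43 -0.68 -0.03]
0.205 [0.66 0.49 0.61] 5.025
0.202 [0.15 0.02 0.74] 5.275
0.199 [0.05 0.71 0.61] 5.525
0.196 [0.21 0.99 0.24] 5.775
0.193 [-0.24  1.18 -0.17] 6.025
0.19 [ 0.68  0.76 -0.33] 6.275
0.187 [0.3  1.18 0.48] 6.525
```

View pics/wrist2.png

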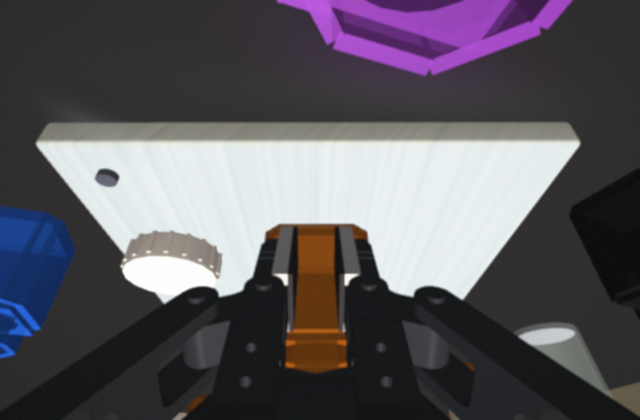

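The fingers (midpoint x≈316) are centred on jar4 (266–367), in light contact and square. Next I push the row, watching the force.

Run:
```python
from h import *
o=ori(np.radians(32)); X=.001
go=lambda y,r:manip.servo_line(tcp_for((X,y,.036),o),o.as_rotvec(),rate=r)
f0=np.array([-.43,-.68,-.03])
for y in (.16,.13,.10,.085):
    go(y,.03); print(y,(F()-f0).round(1),round(manip.get_time(),1))
for y in np.arange(.083,.045,-.0015):
    go(y,.03); f=np.mean([F()-f0 for _ in range(3)],0); print(round(y,4),f.round(1))
    if f[1]>8: break
s=manip.camera("side");cv2.imwrite("pics/side1.png",cv2.resize(s["image"][200:380,175:415,::-1],None,fx=3.33333,fy=3.33333,interpolation=cv2.INTER_CUBIC))
print(manip.get_time(),toL(manip.get_position()))
```

```text
0.16 [1.2 0.3 0.3] 7.6
0.13 [ 0.5  1.5 -0.6] 8.8
0.1 [ 1.   1.2 -0. ] 9.9
0.085 [ 0.6  0.5 -0.3] 10.6
0.083 [ 1.3  0.6 -0.2]
0.0815 [0.8 2.2 0.1]
0.08 [1.7 2.6 0.5]
0.0785 [ 0.8  1.2 -0.4]
0.077 [0.7 2.5 0.1]
0.0755 [0.5 1.6 0.1]
0.074 [0.8 3.9 0.8]
0.0725 [-1.7 12.5  3.1]
12.625 [0.00124953 0.0854746  0.05463885]
```

View pics/side1.png

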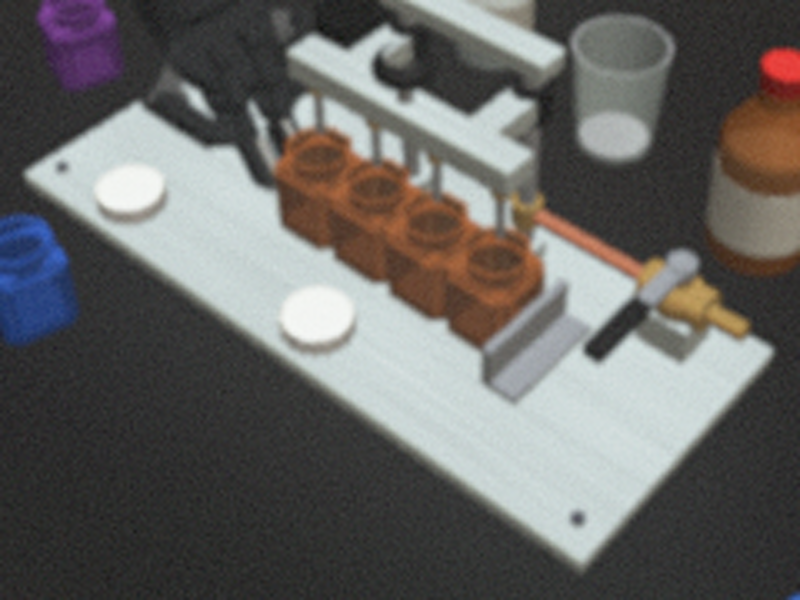

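The row is tight against the stop with a nozzle over every mouth, and the lids haven't moved. Next I retreat, triangulate the knob and press it.

Run:
```python
from h import *
o=ori(np.radians(32)); rv=o.as_rotvec()
manip.servo_line(tcp_for((.001,.125,.04),o),rv,rate=.08)
manip.servo_line(tcp_for((.001,.14,.25),o),rv,rate=.2)
manip.command_gripper(0,20)
s=manip.camera("side");w=manip.camera("wrist")
T=np.eye(4);T[:3,:3]=R.from_rotvec([-2.22078273,-2.22071830,.00143295]).as_matrix();T[:3,3]=[.624554,.0000335,.252636];T=T@w["mount"]
def tri(a,b):
    f=lambda u,v:(u/3.33333+175-.35,v/3.33333+200-.35)
    o1,d1=ray(s,f(*a));o2,d2=ray(w,b,T);A=np.c_[d1,-d2];t=np.linalg.lstsq(A,o2-o1,rcond=None)[0]
    P=o1+d1*t[0];Q=o2+d2*t[1];print(np.round(toL((P+Q)/2),4),"gap",np.round(toL(P)-toL(Q),4))
tri((402,58),(153,252)); tri((618,327),(245,377)); tri((684,260),(317,369))
d=ori(0); manip.move_to(tcp_for((.004,-.029,.25),d),d.as_rotvec()); print(manip.get_time(),manip.get_position(),F())
```

```text
[ 0.0078 -0.0264  0.184 ] gap [-0.0009  0.0011  0.0001]
[ 0.0005 -0.1903  0.0822] gap [ 0.0005 -0.0004  0.0002]
[ 0.0663 -0.1906  0.085 ] gap [-0.0005  0.0004 -0.0002]
15.8333 [0.53551159 0.00231123 0.27189202] [-1.05419438  0.26362651 -0.43795129]
```

Run:
```python
from h import *
d=ori(0); rv=d.as_rotvec(); K=(.0065,-.0275)
go=lambda z,r:manip.servo_line(tcp_for((*K,z),d),rv,rate=r)
go(.20,.1); f0=F()
print(f0.round(2))
for z in np.r_[np.arange(.195,.156,-.003),np.arange(.1555,.138,-.0015)]:
    go(z,.03); f=np.mean([F()-f0 for _ in range(3)],0); print(round(z,4),f.round(1),toL(manip.get_position())[2].round(4))
    if f[2]>14: break
s=manip.camera("side");cv2.imwrite("pics/side2.png",cv2.resize(s["image"][200:380,175:415,::-1],None,fx=3.33333,fy=3.33333,interpolation=cv2.INTER_CUBIC))
print(manip.get_time())
```

```text
[ 0.5  -0.22  0.58]
0.195 [-0.7 -0.7 -0.5] 0.2171
0.192 [-1.1  0.5 -0.9] 0.2139
0.189 [-0.9  1.2 -0.4] 0.2108
0.186 [ 1.   0.1 -0.9] 0.2079
0.183 [-0.3 -0.  -0.2] 0.2048
0.18 [ 0.1  0.9 -0.9] 0.2018
0.177 [-1.4  0.3 -0.5] 0.1988
0.174 [-0.3 -0.5 -0.3] 0.1958
0.171 [-0.8 -0.2 -0.9] 0.1928
0.168 [-0.3 -1.   0.3] 0.1898
0.165 [-0.4 -0.4 -1.3] 0.1868
0.162 [-0.1  0.3 -0.3] 0.1837
0.159 [-0.5  0.5 -0.7] 0.1808
0.156 [-2.2  0.2 -1.6] 0.1777
0.1555 [-1.4  1.   0.6] 0.1775
0.154 [-0.5  1.8  1.4] 0.1759
0.1525 [-1.5  0.1  2.7] 0.1744
0.151 [-2.   1.   4.1] 0.1731
0.1495 [-7.7  1.1 18.8] 0.173
21.35
```

View pics/side2.png

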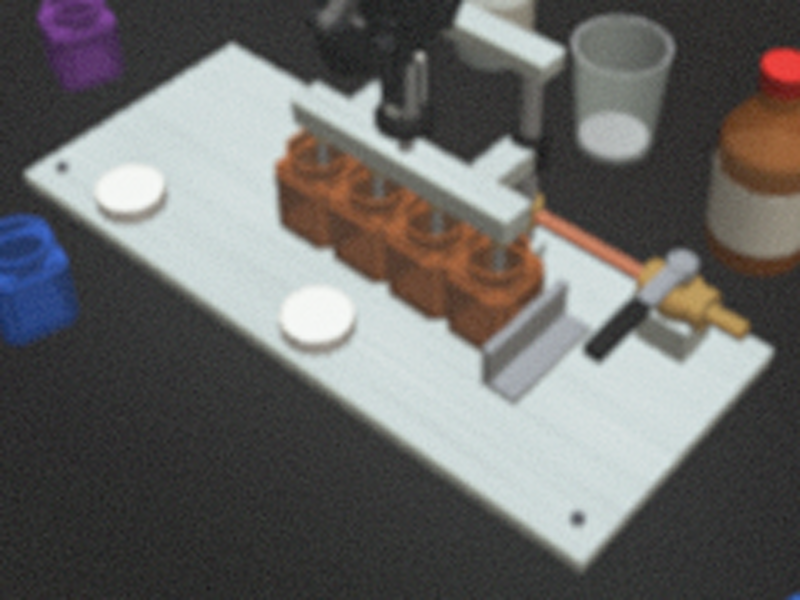

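The nozzle bar is fully down (tip at 151 mm = 191 − 40) and all four nozzles are inside the mouths. Next is the valve.

Run:
```python
from h import *
d=ori(0); rv=d.as_rotvec()
S=np.array([.0663,-.1906]); r=.063; off=.019
manip.servo_line(tcp_for((.0065,-.0275,.25),d),rv,rate=.2)
def c(th,o=off):
    u=np.array([-np.cos(th),-np.sin(th)]);n=np.array([np.sin(th),-np.cos(th)]);return S+r*u-o*n
go=lambda q,z,rt:manip.servo_line(tcp_for((*q,z),d),rv,rate=rt)
a=c(0,off+.009)
manip.move_to(tcp_for((*a,.22),d),rv)
go(a,.071,.12); f0=F(); print(f0.round(1),manip.get_time())
for th in np.r_[np.arange(0,1.35,.1),np.arange(1.35,1.8,.03)]:
    go(c(th),.071,.06); f=np.mean([F()-f0 for _ in range(3)],0)
    if th>1.2 or abs(f).max()>5: print(round(th,2),f.round(1))
    if np.hypot(*f[:2])>10: break
q=c(th); go((q[0]-.03,q[1]),.071,.1); go((q[0]-.03,q[1]),.25,.2)
manip.hold(.3)
s=manip.camera("side");cv2.imwrite("pics/side3.png",cv2.resize(s["image"][200:380,175:415,::-1],None,fx=3.33333,fy=3.33333,interpolation=cv2.INTER_CUBIC))
print(manip.get_time())
```

```text
[-0.2 -0.6 -0.6] 24.0
1.2 [0.2 0.6 0.1]
1.3 [-0.4  0.3  0.3]
1.35 [-0.1  0.1  0.4]
1.38 [ 0.   1.4 -0. ]
1.41 [-0.2  0.9  0.4]
1.44 [-0.1  1.1  0. ]
1.47 [-0.6  0.8 -0.3]
1.5 [-0.3  1.4 -0. ]
1.53 [-5.4  2.3  2. ]
1.56 [-10.3   4.4   7.8]
31.5
```

View pics/side3.png

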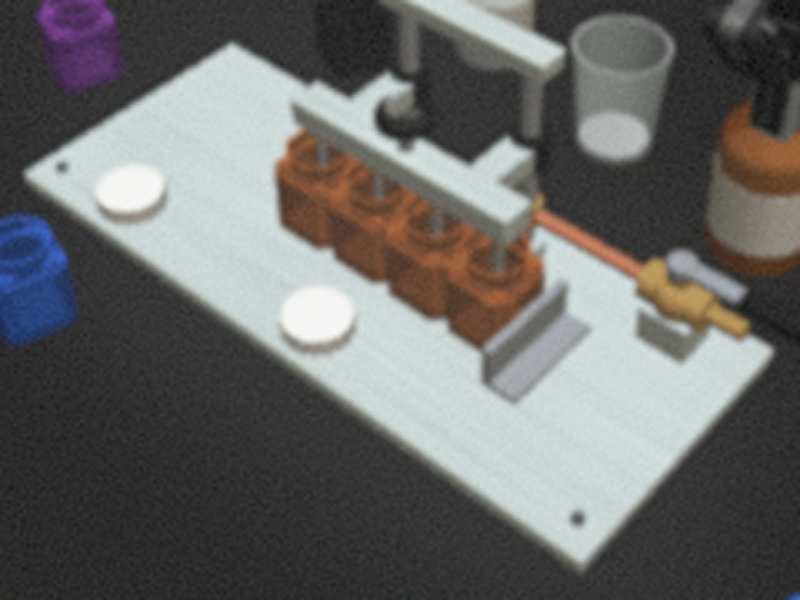

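The lever lies parallel to the pipe and came up hard against its stop. The bar is still down, the row is straight at the stop plate, and nothing else has moved.

```bash
python3 -c "
from rig import manip
print(manip.sign_off())"
```

```text
the job is handed in; nothing more can be done
None
```

The job is handed in at about 31.5 s of the 64 s: the row of jars is against the stop plate with a nozzle in each jar, the nozzle bar is fully down, and the gas valve was then turned to its open stop.

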